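Put the brush case away past the lamp post

ROBOT

A 6-joint arm with a two-finger parallel gripper is mounted at the origin on the work surface. World frame = base frame: x ahead of the robot, y to its left, z up, the work surface at z = 0. Lengths are in m, angles in rad, forces in N, time in s.
With the tool pointing down it reaches from about 0.25 to 0.725 m from the base axis. Payload 4 kg.
Tool frame: the origin (TCP) lies at the very end of the fingers, on their centre line; the grasp point (between the pads) lies 19 mm behind it; x points along the fingers, y is the direction in which the jaws open and shut, and the axes are right-handed (so a half turn about x gives the same grasp; the last joint's range is limited). The gripper opens to 85 mm and grips with 20 to 120 N. Pads are 22 mm wide; open, the fingers measure 114 mm over their backs; the gripper's body (76 mm by 85 mm) begins 54 mm behind the grasp point. The pads swing forward as they close: fully open they stand 13 mm farther back than shut.
Start: joints at [-1.254, 0.241, 0.005, 1.335, 0, 1.571], TCP at [0.156, -0.475, 0.231] pointing down, gripper open.
Joint ranges: [-2.72, 2.72], [-1.05, 1.87], [-1.09, 1.28], [-1.99, 2.15], [-1.42, 1.44], [-3.14, 3.14]. Speed limits (rad/s): [2.79, 2.79, 3.14, 3.14, 3.14, 3.14].

INTERFACE

Orientations are given as a unit quaternion [x, y, z, w].
In Python, from workcell import get_obs, camera, job_done gives the robot as it stands. The module is installed in compiled form; this text tells all that it offers.
- The arm moves only by the tool arm_command, never from a script. Its argument "motion" is a list of rows, each an object of numbers: "x", "y", "z": the shift along the tool's x, y, z in m; "roll": the turn about the tool's x in rad; "fingers": the opening, from 0 (shut) to 1 (fully open). A call has 1 to 20 rows; each row shifts and turns the pose as measured when the row begins, along the tool's axes as they then stand; what a row does not reach is not made up. A row lasts 1/12 s, in which the tool goes at most 41.7 mm and 7.16 degrees, less where a joint would pass 70% of its speed; a pose out of reach is approached as far as the arm can. A call is refused whole if a number of a shift passes 0.0417 or a number of a turn 0.125, either way. A call with a gripper value outside its range is refused whole. The fingers move at their own pace and stop on an object; the grip force is fixed at half the most. Time passes only in rows, so rows that do not move let the fingers close. It gives the time, the measured TCP pose, the force and the opening at its end, in the units of the state.
- get_obs(): the state, without advancing time (a new reading comes with each control period).
- camera(name): name is "scene" or "top" or "wrist"; returns a dict with "frame" (400x640x3 uint8, red, green, blue), "intrinsics" (3x3 intrinsics, pixels), "rvec" (rotation vector, rad) and "tvec" (3), from world to camera coordinates, as OpenCV has them. Camera axes: x right, y down, z forward; pixel columns grow to the right and rows downward; lengths in m; the calibration is good to about 2 mm. A picture is of the moment at which its call begins. There is no depth.
- job_done(): hands the job in, once; it reports no verdict.
The state is a dict: "clock": time; "joint_pos": joint angles; "joint_vel": joint speeds; "tau": joint torques, N m; "eef_pos": TCP position; "tool_rot": TCP orientation; "ft_force": force on the tool from outside, world axes, zero at the start; "ft_torque": the same for the moment, N m; "grip_width": finger opening in m.
Only numpy, scipy, OpenCV 4.12 (cv2) and the standard library are available. Lean on these libraries where they do the work, as an engineer would, in place of code of your own. Each camera call takes 0.05 s, during which the arm holds its last target.

TASK

Put the long wooden brush case away in its bay, the three-sided wooden frame on the table, by pushing it only: it slides on the table and must not be picked up or tipped. A short steel post stands before one end of the bay, so push one end of the case and then the other to angle it in behind the post, until its long side lies fully home along the back wall of the bay. Leave everything else on the table where it is.

Things in the scene. Friction and masses are not known exactly. Their poses are not given: they have to be found in the camera images.
- case: the brush case: a loose closed pale-wood box, 220 mm long (x axis), 36 mm wide (y axis), 28 mm tall (z up), 0.17 to 0.35 kg; either way round will do. Origin at the centre of its underside. It starts flat on the table between the robot and the bay, clear of the post, roughly parallel to the back wall but turned up to 0.3 rad either way
- bay: wooden frame fixed to the table: three walls 32 mm tall, 14 mm thick, no floor, open above and towards the robot. Inside 270 mm long (y axis) and 36 mm deep (x axis, pointing in from the open side to the back wall). Origin on the table at the middle of the open side: back wall face at x = 36 mm, end wall faces at y = +-135 mm. The case when home has its centre at x = 18 mm and its length along y, flush with the open side
- post: upright steel cylinder fixed to the table, 26 mm in diameter, 60 mm tall; origin on its axis at the table. It stands 44 to 47 mm before the bay's open side and 81 to 89 mm to one side or the other of the bay's middle, so the gap to the bay, about 32 mm, is narrower than the case. Its thin foot flange, and the flat cover on the mirrored place, stop nothing
- inkstone: bystander: loose black rectangular ink tray, 75 x 55 x 26 mm, beside one end of the bay (it and the ink pot may change places); origin at the centre of its underside
- ink_pot: bystander: loose white ceramic pot, 46 mm across, 44 mm tall, beside the other end of the bay; origin at the centre of its underside
- water_cup: bystander: loose blue ceramic cup, 68 mm across, 55 mm tall, behind the bay (it and the seal box may change places); origin at the centre of its underside
- seal_box: bystander: loose wooden box, 50 x 50 x 35 mm, behind the bay; origin at the centre of its underside
- ink_bottle: bystander: loose black bottle with a cap, 54 mm across, 135 mm tall, standing on the robot's left side of the table; origin at the centre of its underside
- paperweight: bystander: loose steel bar, 150 x 22 x 14 mm, lying on the right side of the table; origin at the centre of its underside
- brush_rest: bystander: loose white ceramic rest, about 30 x 90 x 16 mm, on the right, near the robot; origin at the centre of its underside
Mind the look-alikes: they are no part of the job. What is shaped like the case but pink is not meant.

How it is judged:
At the end, for the whole second after the job is handed in: The case lies flat and at rest inside the bay, its centre within 6 mm of fully home (18 mm in from the open side) and its long side within 0.045 rad of parallel to the back wall (x of case in the frame of bay between 0.012 and 0.024 m and y of case in the frame of bay between -0.03 and 0.03 m and angle between the x axis of case and the y axis of bay, either way round below 0.045 rad and angle between case's own z axis and vertical below 0.05 rad and height (world z) of case below 0.004 m and linear speed of case below 0.01 m/s); the robot touches nothing.
It fails at once if the case is lifted off the table or tipped (height (world z) of case above 0.01 m or angle between case's own z axis and vertical above 0.12 rad).
It fails at once if another thing on the table is displaced by more than 20 mm (distance of any of inkstone, ink_pot, water_cup, seal_box, ink_bottle, paperweight, brush_rest from where it was at the start of the episode above 0.02 m).
It fails at once if another thing on the table is tipped over (angle between any of inkstone, ink_pot, water_cup, seal_box, ink_bottle, paperweight, brush_rest's own z axis and vertical above 0.4 rad).
It also fails if it takes over 69 s, if anything falls off the work surface, if the arm or the gripper's body presses on something with over 40 N, if the wrist force passes 120 N, or if a joint passes its speed limit or range.

## Working session

There is one attempt and no reset: what is moved stays moved. The work goes in short steps, Python scripts to look and compute and a tool call to move; the robot and the scene stay as the last step left them, time stands still between calls to the robot, and variables do not carry over. Pictures are saved under pics/ and viewed, and the job is handed in when it is done.

Besides the shell and the picture viewer there is one more tool, called by a JSON object that holds its "op" and its "data". arm_command: Moves the arm, as the interface text tells. Its arguments: {"type":"object","properties":{"motion":{"type":"array","items":{"type":"object","properties":{"x":{"type":"number"},"y":{"type":"number"},"z":{"type":"number"},"roll":{"type":"number"},"fingers":{"type":"number"}}}}},"required":["motion"]}

```bash
mkdir -p pics
cat > h.py <<'E'
import numpy as np, cv2
from workcell import get_obs, camera, job_done
def snap(n,fn):
    c=camera(n); cv2.imwrite('pics/'+fn,c['frame'][:,:,::-1]); np.savez('pics/'+fn+'.npz',**c); return c
def load(fn): return dict(np.load('pics/'+fn+'.npz'))
def ray(c,u,v,z):
    K=np.array(c['intrinsics']);R=cv2.Rodrigues(np.array(c['rvec'],float))[0];t=np.array(c['tvec'],float).ravel()
    d=R.T@np.linalg.inv(K)@np.array([u,v,1.]);o=-R.T@t
    return o+d*(z-o[2])/d[2]
def proj(c,P):
    return cv2.projectPoints(np.array(P,float).reshape(-1,1,3),np.array(c['rvec'],float),np.array(c['tvec'],float),np.array(c['intrinsics'],float),None)[0].reshape(-1,2)
E
python3 - <<'E'
from h import *
snap('top','top0.png');snap('scene','scene0.png')
o=get_obs();print(o)
E
```

```text
{'clock': 0.1, 'joint_pos': array([-1.25399307e+00,  2.41330931e-01,  3.84483229e-03,  1.33520950e+00,
       -1.12361030e-06,  1.57083184e+00]), 'joint_vel': array([-7.84090862e-04,  4.49804622e-05,  2.33876099e-03, -3.56167900e-04,
        1.27858691e-03,  3.07626975e-04]), 'tau': array([-2.23607567e-04, -3.73137331e+01,  2.53009915e+01,  1.08587512e-02,
        3.00070360e-05, -7.31137050e-06]), 'eef_pos': array([ 0.15558535, -0.47457044,  0.23049995]), 'tool_rot': array([-0.69814962, -0.11218963,  0.69836227, -0.11086358]), 'ft_force': array([-0.02239438,  0.15496512,  0.15720612]), 'ft_torque': array([ 0.01862785, -0.03250216, -0.0067421 ]), 'grip_width': 0.08515455578694357}
```

View pics/top0.png

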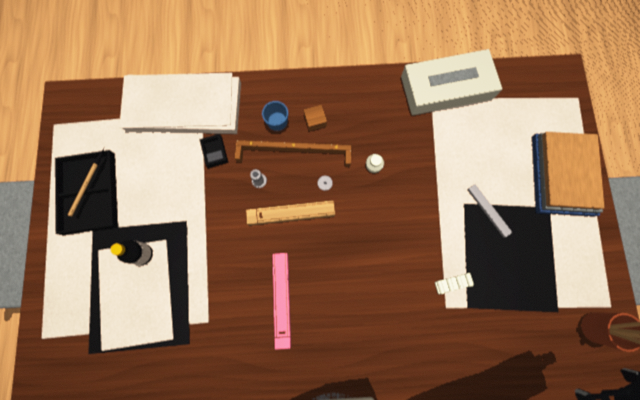

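View pics/scene0.png

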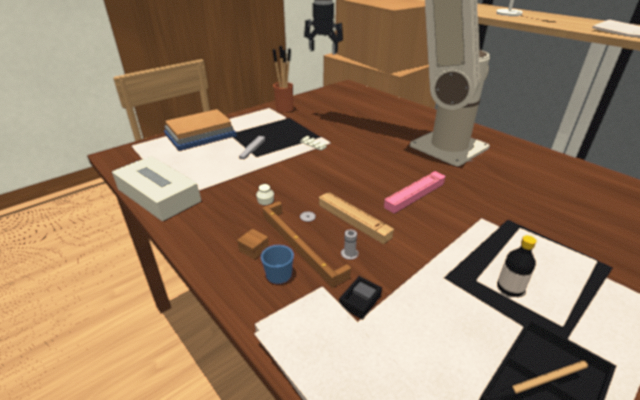

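The top view (up is +x, left is +y) shows the bay at (293,150), the post at (258,180) on the +y side, the case at (290,212) and the pink decoy at (281,300). I'll zoom in to measure.

Run:
```python
from h import *
c=load('top0.png');f=c['frame'][125:235,220:400,::-1]
cv2.imwrite('pics/z0.png',cv2.resize(f,None,fx=4.4,fy=4.4,interpolation=cv2.INTER_CUBIC))
R=cv2.Rodrigues(c['rvec'])[0];print(-R.T@c['tvec'].ravel(),c['intrinsics'])
```

```text
[0.35010461 0.00640353 1.01360148] [[402.28462834   0.         321.51186423]
 [  0.         402.28462834 195.91328642]
 [  0.           0.           1.        ]]
```

View pics/z0.png

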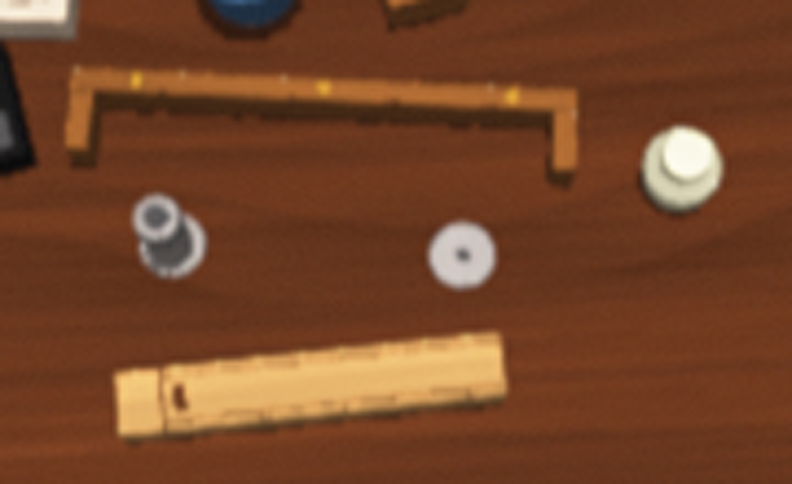

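```bash
cat >> h.py <<'E'
def Z(c,pts,z,x0=220,y0=125,s=4.4): return np.array([ray(c,(u+.5)/s-.5+x0,(v+.5)/s-.5+y0,z) for u,v in pts])
BAY=None
E
python3 - <<'E'
from h import *
np.set_printoptions(precision=4,suppress=True)
c=load('top0.png')
b=Z(c,[(72,67),(577,90),(574,172),(553,172),(554,109),(95,90),(88,151),(66,150)],.032)
print(b)
L=[(.05,.149),(.05,-.149),(0,-.149),(0,-.135),(.036,-.135),(.036,.135),(0,.135),(0,.149)]
L=np.array(L);A=L-L.mean(0);B=b[:,:2]-b[:,:2].mean(0)
th=np.arctan2((A[:,0]*B[:,1]-A[:,1]*B[:,0]).sum(),(A*B).sum())
R=np.array([[np.cos(th),-np.sin(th)],[np.sin(th),np.cos(th)]]);o=b[:,:2].mean(0)-R@L.mean(0)
print('bay',o,th,'res',(L@R.T+o)-b[:,:2])
p=Z(c,[(156,216)],.06)[0];pf=Z(c,[(172,243)],0)[0];cv=Z(c,[(462,255)],0)[0]
k=Z(c,[(114,371),(499,333),(506,395),(120,436)],.028)[:,:2]
tb=lambda q:(np.asarray(q)[...,:2]-o)@R
print('post',p,pf,tb(p),tb(pf),'cover',tb(cv))
print('case',k,tb(k),k.mean(0),tb(k.mean(0)),[np.linalg.norm(k[i]-k[i-1]) for i in range(4)])
d=tb(k[0]+k[3]-k[1]-k[2]);
d=R.T@(k[0]+k[3]-k[1]-k[2]);print('case ang from bay y',np.arctan2(-d[0],d[1]))
E
```

```text
[[ 0.7332  0.2115  0.032 ]
 [ 0.7024 -0.0838  0.032 ]
 [ 0.6525 -0.0786  0.032 ]
 [ 0.6532 -0.0664  0.032 ]
 [ 0.6914 -0.0696  0.032 ]
 [ 0.7181  0.1981  0.032 ]
 [ 0.6809  0.2025  0.032 ]
 [ 0.6822  0.2153  0.032 ]]
bay [0.6679 0.0683] -0.10160581258976044 res [[-0.0005  0.    ]
 [ 0.0001 -0.0012]
 [ 0.0003 -0.0014]
 [ 0.001   0.0004]
 [-0.0015 -0.0001]
 [-0.0008  0.0009]
 [ 0.0006  0.0001]
 [ 0.0007  0.0012]]
post [0.6312 0.1592 0.06  ] [0.6317 0.1597 0.    ] [-0.0457  0.0868] [-0.0452  0.0872] cover [-0.0446 -0.0849]
case [[ 0.5506  0.1898]
 [ 0.5606 -0.0296]
 [ 0.5246 -0.0313]
 [ 0.5132  0.1869]] [[-0.129   0.109 ]
 [-0.0968 -0.1083]
 [-0.1324 -0.1137]
 [-0.1659  0.1023]] [0.5372 0.0789] [-0.131  -0.0027] [np.float64(0.037553942361309406), np.float64(0.2196019405101745), np.float64(0.036026012027619), np.float64(0.2185456599361324)]
case ang from bay y 0.15038749040849558
```

```bash
cat >> h.py <<'E'
from scipy.spatial.transform import Rotation as Ro
np.set_printoptions(precision=4,suppress=True)
O=np.array([.6679,.0683]);TH=-.1016
RB=np.array([[np.cos(TH),-np.sin(TH)],[np.sin(TH),np.cos(TH)]])
def w2b(q): return (np.asarray(q)[...,:2]-O)@RB
def b2w(q): return np.asarray(q)@RB.T+O
def st():
    o=get_obs();R=Ro.from_quat(o['tool_rot']).as_matrix();return o,R
def rel(target,yaw=None):
    "total tool-frame shift to world target [x,y,z]; yaw=desired world angle of tool y axis (mod pi)"
    o,R=st();d=R.T@(np.array(target)-o['eef_pos'])
    y0=np.arctan2(R[1,1],R[0,1]);print('clk',o['clock'],'pos',o['eef_pos'],'yawY',y0,'F',o['ft_force'],'R',R.round(3).tolist())
    if yaw is not None:
        # roll about tool x (down): positive roll lowers world yaw
        dy=(yaw-y0+np.pi/2)%np.pi-np.pi/2
        print('roll',-dy)
    print('shift',d); return d
E
python3 - <<'E'
from h import *
c=load('top0.png')
print('pot',w2b(ray(c,*((np.array([682,170])+.5)/4.4-.5+[220,125]),.022)))
rel([.530,.222,.23],.05)
rel([.530,.222,.23],.05+np.pi/2)
E
```

```text
pot [ 0.0068 -0.2112]
clk 0.1 pos [ 0.1556 -0.4746  0.2305] yawY -1.2540285855919722 F [-0.0224  0.155   0.1572] R [[-0.001, 0.311, -0.95], [0.002, -0.95, -0.311], [-1.0, -0.002, 0.0]]
roll -1.304028585591972
shift [ 0.0015 -0.5453 -0.5728]
clk 0.1 pos [ 0.1556 -0.4746  0.2305] yawY -1.2540285855919722 F [-0.0224  0.155   0.1572] R [[-0.001, 0.311, -0.95], [0.002, -0.95, -0.311], [-1.0, -0.002, 0.0]]
roll 0.26676774120292457
shift [ 0.0015 -0.5453 -0.5728]
```

{"op": "arm_command", "data": {"motion": [{"roll": -0.12,"fingers": 0},{"roll": -0.12,"fingers": 0},{"roll": -0.12,"fingers": 0},{"roll": -0.12,"fingers": 0},{"roll": -0.12,"fingers": 0},{"roll": -0.12,"fingers": 0},{"roll": -0.12,"fingers": 0},{"roll": -0.12,"fingers": 0},{"roll": -0.12,"fingers": 0},{"roll": -0.12,"fingers": 0},{"roll": -0.12,"fingers": 0}]}}

```text
schema error: expected keys x, y, z, roll, fingers
```

Run:
```python
from h import *
rel([.530,.225,.23],.05)
```

```text
clk 0.1 pos [ 0.1556 -0.4746  0.2305] yawY -1.2540285855919722 F [-0.0224  0.155   0.1572] R [[-0.001, 0.311, -0.95], [0.002, -0.95, -0.311], [-1.0, -0.002, 0.0]]
roll -1.304028585591972
shift [ 0.0015 -0.5481 -0.5737]
```

All keys are required in every row.

{"op": "arm_command", "data": {"motion": [{"x": 0,"y": 0,"z": 0,"roll": -0.12,"fingers": 0},{"x": 0,"y": 0,"z": 0,"roll": -0.12,"fingers": 0},{"x": 0,"y": 0,"z": 0,"roll": -0.12,"fingers": 0},{"x": 0,"y": 0,"z": 0,"roll": -0.12,"fingers": 0},{"x": 0,"y": 0,"z": 0,"roll": -0.12,"fingers": 0},{"x": 0,"y": 0,"z": 0,"roll": -0.12,"fingers": 0},{"x": 0,"y": 0,"z": 0,"roll": -0.12,"fingers": 0},{"x": 0,"y": 0,"z": 0,"roll": -0.12,"fingers": 0},{"x": 0,"y": 0,"z": 0,"roll": -0.12,"fingers": 0},{"x": 0,"y": 0,"z": 0,"roll": -0.12,"fingers": 0},{"x": 0,"y": 0,"z": 0,"roll": -0.1,"fingers": 0}]}}

```text
clock: 1.02
eef_pos: [0.1542, -0.4704, 0.2243]
tool_rot: [0.477, 0.529, -0.472, 0.519]
ft_force: [0.0, -0.9, -0.4]
grip_width: 0.0001
```

Run:
```python
from h import *
rel([.530,.225,.23],.05)
```

```text
clk 1.0167 pos [ 0.1542 -0.4704  0.2243] yawY 0.0998960112429724 F [ 0.0013 -0.861  -0.3686] R [[-0.005, 0.995, 0.1], [0.015, 0.1, -0.995], [-1.0, -0.004, -0.016]]
roll 0.04989601124297249
shift [ 0.0031  0.4432 -0.6545]
```

{"op": "arm_command", "data": {"motion": [{"x": 0,"y": 0.022,"z": -0.032,"roll": 0.01,"fingers": 0},{"x": 0,"y": 0.022,"z": -0.032,"roll": 0.01,"fingers": 0},{"x": 0,"y": 0.022,"z": -0.032,"roll": 0.01,"fingers": 0},{"x": 0,"y": 0.022,"z": -0.032,"roll": 0.01,"fingers": 0},{"x": 0,"y": 0.022,"z": -0.032,"roll": 0,"fingers": 0},{"x": 0,"y": 0.022,"z": -0.032,"roll": 0,"fingers": 0},{"x": 0,"y": 0.022,"z": -0.032,"roll": 0,"fingers": 0},{"x": 0,"y": 0.022,"z": -0.032,"roll": 0,"fingers": 0},{"x": 0,"y": 0.022,"z": -0.032,"roll": 0,"fingers": 0},{"x": 0,"y": 0.022,"z": -0.032,"roll": 0,"fingers": 0},{"x": 0,"y": 0.022,"z": -0.032,"roll": 0,"fingers": 0},{"x": 0,"y": 0.022,"z": -0.032,"roll": 0,"fingers": 0},{"x": 0,"y": 0.022,"z": -0.032,"roll": 0,"fingers": 0},{"x": 0,"y": 0.022,"z": -0.032,"roll": 0,"fingers": 0},{"x": 0,"y": 0.022,"z": -0.032,"roll": 0,"fingers": 0},{"x": 0,"y": 0.022,"z": -0.032,"roll": 0,"fingers": 0},{"x": 0,"y": 0.022,"z": -0.032,"roll": 0,"fingers": 0},{"x": 0,"y": 0.022,"z": -0.032,"roll": 0,"fingers": 0}]}}

```text
clock: 2.52
eef_pos: [0.5204, 0.1524, 0.2246]
tool_rot: [0.489, 0.519, -0.487, 0.504]
ft_force: [0.7, -1.1, 0.7]
grip_width: -0.0003
```

Run:
```python
from h import *
rel([.530,.225,.1],.05)
```

```text
clk 2.5167 pos [0.5204 0.1524 0.2246] yawY 0.04721946697428803 F [ 0.6569 -1.0852  0.6635] R [[-0.013, 0.999, 0.047], [0.017, 0.047, -0.999], [-1.0, -0.012, -0.018]]
roll -0.0027805330257120175
shift [ 0.1257  0.0145 -0.0698]
```

{"op": "arm_command", "data": {"motion": [{"x": 0,"y": 0.006,"z": -0.025,"roll": 0,"fingers": 0},{"x": 0,"y": 0.006,"z": -0.025,"roll": 0,"fingers": 0},{"x": 0.01,"y": 0.003,"z": -0.02,"roll": 0,"fingers": 0},{"x": 0.03,"y": 0,"z": 0,"roll": 0,"fingers": 0},{"x": 0.03,"y": 0,"z": 0,"roll": 0,"fingers": 0},{"x": 0.03,"y": 0,"z": 0,"roll": 0,"fingers": 0},{"x": 0.03,"y": 0,"z": 0,"roll": 0,"fingers": 0},{"x": 0.03,"y": 0,"z": 0,"roll": 0,"fingers": 0},{"x": 0,"y": 0,"z": 0,"roll": 0,"fingers": 0}]}}

```text
clock: 3.27
eef_pos: [0.533, 0.2415, 0.0553]
tool_rot: [0.486, 0.523, -0.482, 0.507]
ft_force: [-1.0, -1.0, -0.3]
grip_width: -0.0002
```

Run:
```python
from h import *
rel([.530,.215,.012],.05)
```

```text
clk 3.2667 pos [0.533  0.2415 0.0553] yawY 0.061107144857456115 F [-1.0197 -0.9598 -0.3093] R [[-0.012, 0.998, 0.061], [0.019, 0.061, -0.998], [-1.0, -0.011, -0.02]]
roll 0.011107144857456008
shift [ 0.0428 -0.0041  0.0271]
```

{"op": "arm_command", "data": {"motion": [{"x": 0.022,"y": -0.002,"z": 0,"roll": 0,"fingers": 0},{"x": 0.021,"y": -0.002,"z": 0,"roll": 0.01,"fingers": 0},{"x": 0,"y": 0,"z": 0.015,"roll": 0,"fingers": 0},{"x": 0,"y": 0,"z": 0.015,"roll": 0,"fingers": 0},{"x": 0,"y": 0,"z": 0,"roll": 0,"fingers": 0}]}}

```text
clock: 3.68
eef_pos: [0.5296, 0.211, 0.0121]
tool_rot: [0.487, 0.521, -0.486, 0.505]
ft_force: [-0.3, -0.4, 0.2]
grip_width: 0.0003
```

Run:
```python
from h import *
rel([.530,.156,.012],.05)
snap('wrist','w1.png');snap('top','top1.png')
```

```text
clk 3.6833 pos [0.5296 0.211  0.0121] yawY 0.05311439299257757 F [-0.3428 -0.3945  0.2152] R [[-0.015, 0.998, 0.053], [0.018, 0.053, -0.998], [-1.0, -0.014, -0.018]]
roll 0.0031143929925776526
shift [-0.0008 -0.0025  0.0549]
```

View pics/w1.png

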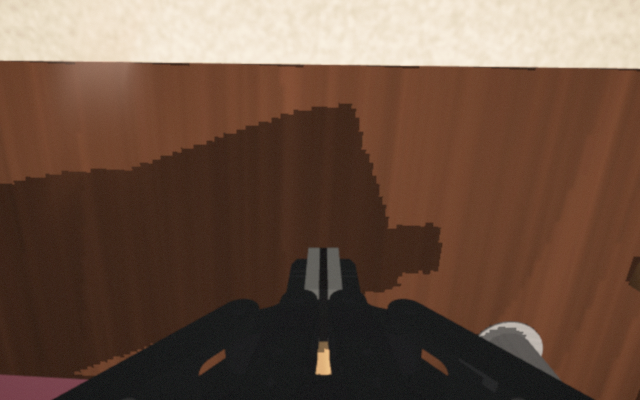

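View pics/top1.png

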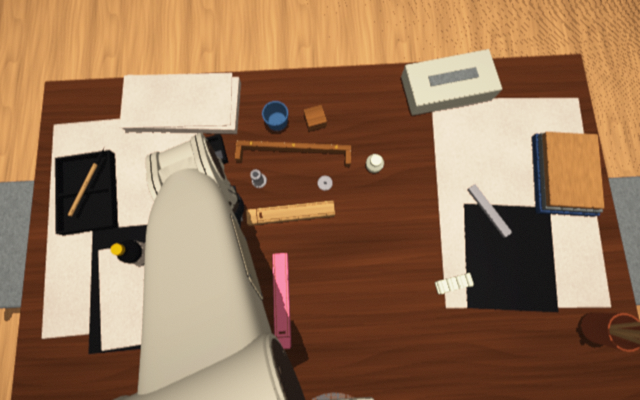

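The wrist and top views show the closed fingers just off the case's +y end (case left end at about (247,215)), and nothing has moved. Next I push axially towards −y.

{"op": "arm_command", "data": {"motion": [{"x": 0,"y": 0,"z": 0.006,"roll": 0,"fingers": 0},{"x": 0,"y": 0,"z": 0.006,"roll": 0,"fingers": 0},{"x": 0,"y": 0,"z": 0.006,"roll": 0,"fingers": 0},{"x": 0,"y": 0,"z": 0.006,"roll": 0,"fingers": 0},{"x": 0,"y": 0,"z": 0.006,"roll": 0,"fingers": 0},{"x": 0,"y": 0,"z": 0.006,"roll": 0,"fingers": 0},{"x": 0,"y": 0,"z": 0.006,"roll": 0,"fingers": 0},{"x": 0,"y": 0,"z": 0.006,"roll": 0,"fingers": 0},{"x": 0,"y": 0,"z": 0.006,"roll": 0,"fingers": 0}]}}

```text
clock: 4.53
eef_pos: [0.5381, 0.1587, 0.0173]
tool_rot: [0.492, 0.522, -0.479, 0.507]
ft_force: [0.1, 2.6, 0.9]
grip_width: 0.0002
```

```bash
cat >> h.py <<'E'
def crop(fn,x0=220,y0=125,w=180,h=110,s=4.4,name='top'):
    c=snap(name,fn);cv2.imwrite('pics/z'+fn,cv2.resize(c['frame'][y0:y0+h,x0:x0+w,::-1],None,fx=s,fy=s,interpolation=cv2.INTER_CUBIC))
def case(fn,pts,**k):
    "pts order: +y far, -y far, -y near, +y near"
    k=Z(load(fn),pts,.028,**k)[:,:2];b=w2b(k);d=b[0]+b[3]-b[1]-b[2]
    print('center bay',b.mean(0),'phi',np.arctan2(-d[0],d[1]),'sides',[round(float(np.linalg.norm(k[i]-k[i-1])),4) for i in range(4)]);print(b);return k
E
python3 - <<'E'
from h import *
rel([.530,.156,.012],.05)
crop('t2.png')
E
```

```text
clk 4.5333 pos [0.5381 0.1587 0.0173] yawY 0.057352297373049 F [0.0817 2.5635 0.8893] R [[-0.003, 0.998, 0.057], [0.027, 0.057, -0.998], [-1.0, -0.002, -0.027]]
roll 0.007352297373049099
shift [ 0.0052 -0.0082  0.0024]
```

View pics/zt2.png

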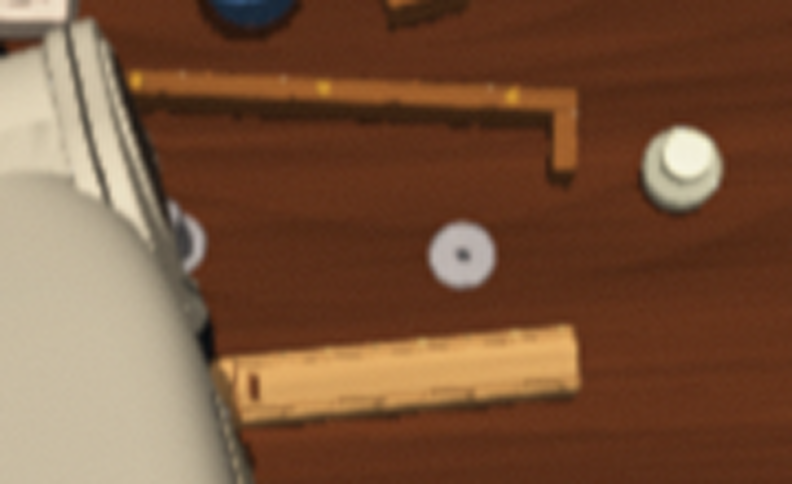

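Run:
```python
from h import *
c=load('t2.png')
k=Z(c,[(574,326),(580,390)],.028)[:,:2];print(k,w2b(k))
d=np.array([k[0]-k[1]])[0];d/=np.linalg.norm(d); u=np.array([-d[1],d[0]]);  # toward +y
m=k.mean(0)
print('edge line fit: far side'); f=Z(c,[(574,326),(300,346)],.028)[:,:2];v=f[1]-f[0];v/=np.linalg.norm(v);print(v)
cen=m+.11*v;print('center',cen,w2b(cen),'phiw',np.arctan2(-v[0],v[1]))
n=np.array([v[1],-v[0]]) # far normal
print('push pt tcp (95mm, 30mm off):',cen+.09*v-.045*n, 'start side',cen+.09*v-.018*n)
print('pink',ray(c,281,253,.028),ray(c,273,253,.028))
```

```text
[[ 0.5623 -0.0725]
 [ 0.5251 -0.0733]] [[-0.0908 -0.1508]
 [-0.1277 -0.1553]]
edge line fit: far side
[-0.0193  0.9998]
center [0.5416 0.0371] [-0.1225 -0.0439] phiw 0.01927682302940762
push pt tcp (95mm, 30mm off): [0.4949 0.1262] start side [0.5219 0.1267]
pink [0.4365 0.1048 0.028 ] [0.4376 0.1243 0.028 ]
```

{"op": "arm_command", "data": {"motion": [{"x": 0.003,"y": 0,"z": -0.015,"roll": 0,"fingers": 0},{"x": 0.002,"y": 0,"z": -0.018,"roll": 0,"fingers": 0},{"x": 0,"y": -0.025,"z": 0,"roll": 0,"fingers": 0},{"x": 0,"y": -0.025,"z": 0,"roll": 0,"fingers": 0},{"x": 0,"y": 0,"z": 0.02,"roll": 0,"fingers": 0},{"x": 0,"y": 0,"z": 0.02,"roll": 0,"fingers": 0},{"x": 0,"y": 0,"z": 0.02,"roll": 0,"fingers": 0},{"x": 0,"y": 0,"z": 0,"roll": 0,"fingers": 0}]}}

```text
clock: 5.25
eef_pos: [0.4866, 0.1305, 0.009]
tool_rot: [0.49, 0.521, -0.48, 0.508]
ft_force: [-1.2, 0.4, 0.3]
grip_width: -0.0001
```

Run:
```python
from h import *
rel([.495,.126,.012],.02)
```

```text
clk 5.25 pos [0.4866 0.1305 0.009 ] yawY 0.05922769711785481 F [-1.2457  0.3833  0.2977] R [[-0.005, 0.998, 0.059], [0.023, 0.059, -0.998], [-1.0, -0.003, -0.023]]
roll 0.0392276971178549
shift [-0.0032  0.0082  0.0049]
```

{"op": "arm_command", "data": {"motion": [{"x": -0.002,"y": 0.008,"z": 0.003,"roll": 0.04,"fingers": 0},{"x": -0.001,"y": 0.008,"z": 0.002,"roll": 0,"fingers": 0},{"x": 0,"y": 0.008,"z": 0,"roll": 0.04,"fingers": 0},{"x": 0,"y": 0.008,"z": 0,"roll": 0.04,"fingers": 0},{"x": 0,"y": 0.008,"z": 0,"roll": 0.04,"fingers": 0},{"x": 0,"y": 0.008,"z": 0,"roll": 0.04,"fingers": 0},{"x": 0,"y": 0.008,"z": 0,"roll": 0.04,"fingers": 0},{"x": 0,"y": 0.008,"z": 0,"roll": 0.04,"fingers": 0},{"x": 0,"y": 0.008,"z": 0,"roll": 0.04,"fingers": 0}]}}

```text
clock: 6.0
eef_pos: [0.5587, 0.1278, 0.0094]
tool_rot: [0.563, 0.44, -0.559, 0.42]
ft_force: [-1.3, 0.7, 0.8]
grip_width: 0.0002
```

Run:
```python
from h import *
rel([.495,.126,.012],.02)
crop('t3.png')
```

```text
clk 6.0 pos [0.5587 0.1278 0.0094] yawY -0.26293922051485463 F [-1.3069  0.676   0.801 ] R [[-0.013, 0.965, -0.26], [0.025, -0.26, -0.965], [-1.0, -0.019, -0.021]]
roll -0.28293922051485465
shift [-0.0018 -0.0611  0.0183]
```

View pics/zt3.png

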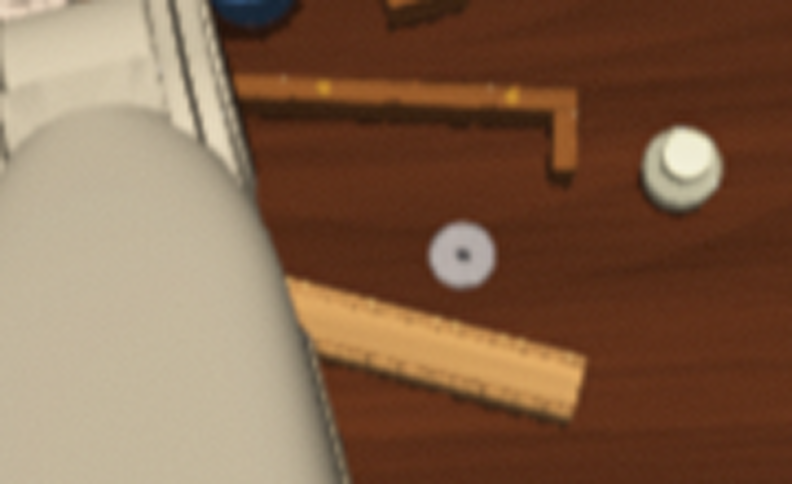

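```bash
cat >> h.py <<'E'
def tail(fn,far,near,fl):
    c=load(fn);k=Z(c,[far,near],.028)[:,:2];f=Z(c,[far,fl],.028)[:,:2];v=f[1]-f[0];v/=np.linalg.norm(v)
    n=np.array([v[1],-v[0]]);m=f[0]+0*n
    print('width',np.linalg.norm(k[0]-k[1]))
    cen=k.mean(0)+.11*v
    print('center w',cen,'bay',w2b(cen),'phi bay',np.arctan2(-v[0],v[1])-TH,'v',v,'n',n,'yaw normal',np.arctan2(n[1],n[0]))
    for s,t,nm in [(1,1,'+far'),(1,-1,'+near'),(-1,1,'-far'),(-1,-1,'-near')]: print(nm,w2b(cen+s*.11*v+t*.018*n))
    return cen,v,n
E
python3 - <<'E'
from h import *
cen,v,n=tail('t3.png',(587,355),(573,420),(300,283))
rel(np.r_[cen-.045*n+.0*v,.012],np.arctan2(n[1],n[0]))
E
```

```text
width 0.03828693250603994
center w [0.5599 0.0315] bay [-0.1037 -0.0476] phi bay -0.20517891082403963 v [0.302  0.9533] n [ 0.9533 -0.302 ] yaw normal -0.30677891082403963
+far [-0.0637  0.0564]
+near [-0.0989  0.0637]
-far [-0.1085 -0.159 ]
-near [-0.1438 -0.1516]
clk 6.05 pos [0.5608 0.1277 0.0096] yawY -0.26469787256731214 F [ 1.4437  0.607  -0.0072] R [[-0.01, 0.965, -0.262], [0.025, -0.262, -0.965], [-1.0, -0.016, -0.022]]
roll 0.0420810382567276
shift [-0.0041 -0.0207  0.0912]
```

{"op": "arm_command", "data": {"motion": [{"x": 0,"y": 0.008,"z": 0.001,"roll": 0.04,"fingers": 0},{"x": 0,"y": 0.008,"z": 0.001,"roll": 0.04,"fingers": 0},{"x": 0,"y": 0.008,"z": 0.001,"roll": 0.04,"fingers": 0},{"x": 0,"y": 0.007,"z": 0.001,"roll": 0.04,"fingers": 0}]}}

```text
clock: 6.38
eef_pos: [0.5885, 0.1189, 0.0078]
tool_rot: [0.595, 0.396, -0.592, 0.374]
ft_force: [-2.0, 0.3, 1.5]
grip_width: 0.0002
```

Run:
```python
from h import *
rel([.495,.126,.012],.02);print(w2b(get_obs()['eef_pos']))
crop('t4.png')
```

```text
clk 6.3833 pos [0.5885 0.1189 0.0078] yawY -0.42040395694917576 F [-2.0024  0.2554  1.4744] R [[-0.014, 0.913, -0.408], [0.028, -0.408, -0.913], [-1.0, -0.024, -0.02]]
roll -0.4404039569491758
shift [-0.0027 -0.0884  0.0316]
[-0.0841  0.0423]
```

View pics/zt4.png

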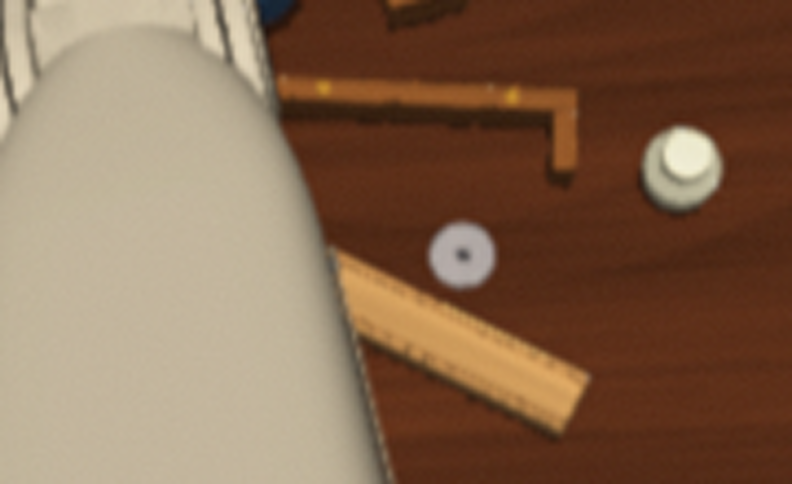

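Run:
```python
from h import *
cen,v,n=tail('t4.png',(590,376),(560,434),(337,250))
rel(np.r_[cen-.045*n+.0*v,.012],np.arctan2(n[1],n[0]))
```

```text
width 0.03746103555779087
center w [0.5722 0.0251] bay [-0.0909 -0.0526] phi bay -0.4260548014382638 v [0.5035 0.864 ] n [ 0.864  -0.5035] yaw normal -0.5276548014382638
+far [-0.029   0.0401]
+near [-0.0618  0.055 ]
-far [-0.1199 -0.1603]
-near [-0.1527 -0.1454]
clk 6.4333 pos [0.5899 0.1183 0.0078] yawY -0.4224453088457757 F [ 2.0148 -0.5985  0.0888] R [[-0.012, 0.912, -0.41], [0.028, -0.41, -0.912], [-1.0, -0.022, -0.02]]
roll 0.10520949259248802
shift [-0.0054 -0.0228  0.0874]
```

{"op": "arm_command", "data": {"motion": [{"x": -0.001,"y": -0.013,"z": 0,"roll": 0,"fingers": 0},{"x": -0.001,"y": -0.01,"z": 0,"roll": 0.05,"fingers": 0},{"x": -0.001,"y": 0,"z": 0.02,"roll": 0.05,"fingers": 0},{"x": -0.001,"y": -0.002,"z": 0.024,"roll": 0,"fingers": 0},{"x": 0,"y": -0.002,"z": 0.024,"roll": 0,"fingers": 0},{"x": 0,"y": -0.002,"z": 0.024,"roll": 0,"fingers": 0},{"x": 0,"y": 0,"z": 0,"roll": 0,"fingers": 0}]}}

```text
clock: 7.02
eef_pos: [0.5179, 0.0543, 0.0091]
tool_rot: [0.611, 0.369, -0.607, 0.349]
ft_force: [-1.0, -0.7, 0.5]
grip_width: 0.0001
```

Run:
```python
from h import *
cen,v,n=tail('t4.png',(590,376),(560,434),(337,250))
rel(np.r_[cen-.045*n+.0*v,.012],np.arctan2(n[1],n[0]))
```

```text
width 0.03746103555779087
center w [0.5722 0.0251] bay [-0.0909 -0.0526] phi bay -0.4260548014382638 v [0.5035 0.864 ] n [ 0.864  -0.5035] yaw normal -0.5276548014382638
+far [-0.029   0.0401]
+near [-0.0618  0.055 ]
-far [-0.1199 -0.1603]
-near [-0.1527 -0.1454]
clk 7.0167 pos [0.5179 0.0543 0.0091] yawY -0.5054641381909933 F [-0.989  -0.738   0.4997] R [[-0.01, 0.875, -0.485], [0.028, -0.484, -0.875], [-1.0, -0.022, -0.02]]
roll 0.022190663247270592
shift [-0.0032  0.0165 -0.0018]
```

{"op": "arm_command", "data": {"motion": [{"x": -0.002,"y": 0.008,"z": 0.006,"roll": 0.02,"fingers": 0},{"x": -0.001,"y": 0.008,"z": 0.002,"roll": 0,"fingers": 0},{"x": 0,"y": 0.007,"z": 0,"roll": 0,"fingers": 0},{"x": 0,"y": 0.007,"z": 0,"roll": 0,"fingers": 0},{"x": 0,"y": 0.007,"z": 0,"roll": 0,"fingers": 0},{"x": 0,"y": 0.007,"z": 0,"roll": 0,"fingers": 0},{"x": 0,"y": 0.007,"z": 0,"roll": 0,"fingers": 0},{"x": 0,"y": 0.007,"z": 0,"roll": 0,"fingers": 0}]}}

```text
clock: 7.68
eef_pos: [0.5696, 0.0192, 0.0111]
tool_rot: [0.614, 0.366, -0.609, 0.343]
ft_force: [-1.4, 1.8, 1.4]
grip_width: -0.0
```

Run:
```python
from h import *
rel([.495,.126,.012],.02);print(w2b(get_obs()['eef_pos']))
crop('t5.png')
```

```text
clk 7.6833 pos [0.5696 0.0192 0.0111] yawY -0.5189202157023879 F [-1.3574  1.8062  1.4444] R [[-0.01, 0.868, -0.496], [0.031, -0.496, -0.868], [-0.999, -0.024, -0.022]]
roll -0.538920215702388
shift [ 0.0032 -0.1178 -0.0556]
[-0.0928 -0.0588]
```

View pics/zt5.png

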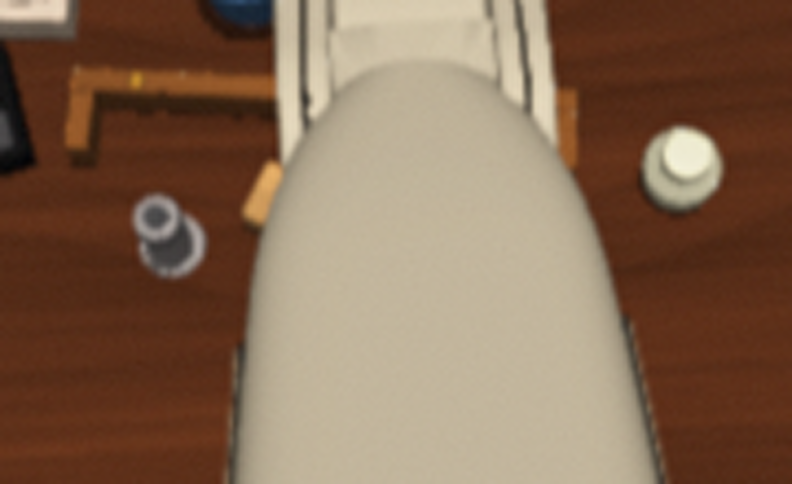

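Run:
```python
from h import *
c=load('t5.png');k=w2b(Z(c,[(273,163),(244,218)],.028));print(k); d=k[0]-k[1];a=np.arctan2(-d[1],d[0]);print(a,np.linalg.norm(d))
u=np.array([np.sin(a),np.cos(a)]);cen=k.mean(0)-.11*u;te=cen-.11*u
print('cen',cen,'tail face',te, 'tail tcp start', te-.035*u)
for a in (.42,.45,.5):
    u=np.array([np.sin(a),np.cos(a)]);cen=k.mean(0)-.11*u;te=cen-.11*u;t=b2w(te-.035*u);print(a,cen,te,t); rel(np.r_[t,.012],-a+TH)
```

```text
[[-0.0018  0.0274]
 [-0.0357  0.0418]]
0.4026088787786987 0.03690778180055383
cen [-0.0618 -0.0666] tail face [-0.1049 -0.1678] tail tcp start [-0.1187 -0.2   ]
0.42 [-0.0636 -0.0658] [-0.1084 -0.1663] [ 0.5257 -0.1165]
clk 7.7333 pos [0.5715 0.0184 0.0112] yawY -0.5198055417280962 F [ 2.288  -0.462  -0.1342] R [[-0.008, 0.868, -0.497], [0.03, -0.497, -0.867], [-1.0, -0.022, -0.023]]
roll 0.0017944582719038316
shift [-0.0045  0.0272  0.1397]
0.45 [-0.0666 -0.0644] [-0.1144 -0.1635] [ 0.5191 -0.1126]
clk 7.7333 pos [0.5715 0.0184 0.0112] yawY -0.5198055417280962 F [ 2.288  -0.462  -0.1342] R [[-0.008, 0.868, -0.497], [0.03, -0.497, -0.867], [-1.0, -0.022, -0.023]]
roll 0.031794458271903636
shift [-0.0044  0.0196  0.1396]
0.5 [-0.0715 -0.0619] [-0.1242 -0.1585] [ 0.5084 -0.1056]
clk 7.7333 pos [0.5715 0.0184 0.0112] yawY -0.5198055417280962 F [ 2.288  -0.462  -0.1342] R [[-0.008, 0.868, -0.497], [0.03, -0.497, -0.867], [-1.0, -0.022, -0.023]]
roll 0.0817944582719039
shift [-0.0041  0.0068  0.1389]
```

{"op": "arm_command", "data": {"motion": [{"x": 0,"y": -0.01,"z": 0,"roll": 0,"fingers": 0},{"x": 0,"y": -0.01,"z": 0.01,"roll": 0,"fingers": 0},{"x": 0,"y": 0,"z": 0.027,"roll": 0,"fingers": 0},{"x": 0,"y": 0,"z": 0.027,"roll": 0,"fingers": 0},{"x": 0,"y": 0,"z": 0.027,"roll": 0,"fingers": 0},{"x": 0,"y": 0,"z": 0.027,"roll": 0,"fingers": 0},{"x": 0,"y": 0,"z": 0.027,"roll": 0,"fingers": 0},{"x": 0,"y": 0,"z": 0.01,"roll": 0,"fingers": 0}]}}

```text
clock: 8.4
eef_pos: [0.4758, -0.1058, 0.007]
tool_rot: [0.615, 0.366, -0.605, 0.348]
ft_force: [-0.1, 0.6, -1.2]
grip_width: -0.0003
```

Run:
```python
from h import *
rel([.495,.126,.012],.02);print(w2b(get_obs()['eef_pos']))
crop('t6.png')
```

```text
clk 8.4 pos [ 0.4758 -0.1058  0.007 ] yawY -0.510942637424315 F [-0.0684  0.5855 -1.1821] R [[-0.001, 0.872, -0.489], [0.029, -0.489, -0.872], [-1.0, -0.015, -0.025]]
roll -0.5309426374243151
shift [ 0.0017 -0.0967 -0.2116]
[-0.1734 -0.1927]
```

View pics/zt6.png

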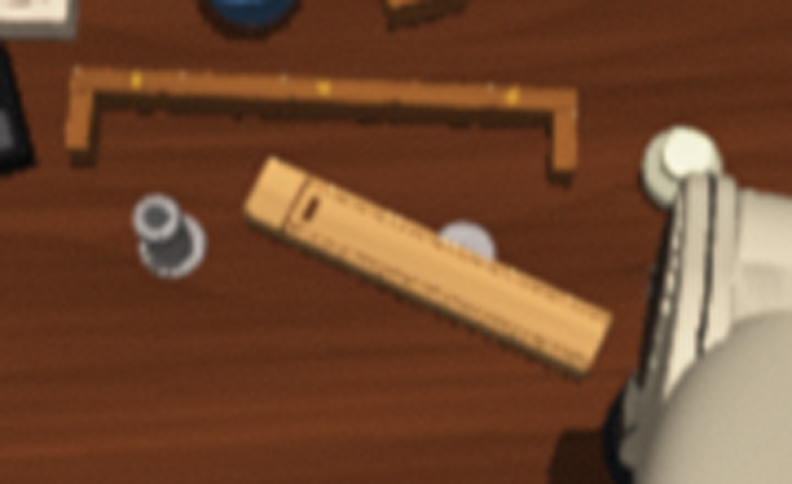

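Run:
```python
from h import *
k=case('t6.png',[(271,157),(611,314),(581,374),(244,214)])
cen=k.mean(0);v=k[0]+k[3]-k[1]-k[2];v/=np.linalg.norm(v);n=np.array([v[1],-v[0]]);print(v)
rel(np.r_[cen-.145*v,.012],np.arctan2(n[1],n[0]))
b=w2b(cen);vb=RB.T@v
for s in (.05,.06,.07,.08,.09): q=b+vb*(.11+s)+(RB.T@n)*.018; p=b+vb*(.11+s)-(RB.T@n)*.018; print(s,'F',q,'N',p)
P=np.array([-.0455,.087]);print('post offset along near normal', (P-b)@-(RB.T@n)-.018-.013)
```

```text
center bay [-0.0582 -0.0641] phi -0.40311685250429197 sides [0.0376, 0.2176, 0.0391, 0.2152]
[[ 0.0018  0.0288]
 [-0.0828 -0.1716]
 [-0.1184 -0.1556]
 [-0.0333  0.042 ]]
[0.4836 0.8753]
clk 8.45 pos [ 0.4755 -0.1063  0.007 ] yawY -0.5120733316887891 F [-1.9761 -1.3447  0.3425] R [[-0.001, 0.872, -0.49], [0.029, -0.49, -0.871], [-1.0, -0.015, -0.025]]
roll -0.007356479184497111
shift [-0.0054  0.0554 -0.0196]
0.05 F [0.0211 0.076 ] N [-0.012   0.0901]
0.06 F [0.0251 0.0852] N [-0.0081  0.0993]
0.07 F [0.029  0.0944] N [-0.0041  0.1085]
0.08 F [0.0329 0.1036] N [-0.0002  0.1177]
0.09 F [0.0368 0.1128] N [0.0037 0.1269]
post offset along near normal 0.016611451425373985
```

{"op": "arm_command", "data": {"motion": [{"x": -0.003,"y": 0.028,"z": 0,"roll": 0,"fingers": 0},{"x": -0.002,"y": 0.028,"z": 0,"roll": 0,"fingers": 0},{"x": 0,"y": 0,"z": -0.012,"roll": 0,"fingers": 0},{"x": 0,"y": 0,"z": -0.012,"roll": 0,"fingers": 0},{"x": 0,"y": 0,"z": -0.008,"roll": 0,"fingers": 0},{"x": 0,"y": 0,"z": -0.008,"roll": 0,"fingers": 0}]}}

```text
clock: 8.95
eef_pos: [0.5433, -0.0952, 0.0115]
tool_rot: [0.615, 0.366, -0.606, 0.346]
ft_force: [-0.2, -0.1, 0.6]
grip_width: 0.0
```

Run:
```python
from h import *
k=case('t6.png',[(271,157),(611,314),(581,374),(244,214)])
cen=k.mean(0);v=k[0]+k[3]-k[1]-k[2];v/=np.linalg.norm(v);n=np.array([v[1],-v[0]]);print(v)
rel(np.r_[cen-.121*v,.012],np.arctan2(n[1],n[0]))
```

```text
center bay [-0.0582 -0.0641] phi -0.40311685250429197 sides [0.0376, 0.2176, 0.0391, 0.2152]
[[ 0.0018  0.0288]
 [-0.0828 -0.1716]
 [-0.1184 -0.1556]
 [-0.0333  0.042 ]]
[0.4836 0.8753]
clk 8.95 pos [ 0.5433 -0.0952  0.0115] yawY -0.5148884926075376 F [-0.1693 -0.096   0.6283] R [[-0.004, 0.87, -0.493], [0.032, -0.492, -0.87], [-0.999, -0.019, -0.026]]
roll -0.010171640103245672
shift [-0.0006  0.0016 -0.0006]
```

Contact comes next, with the fingers centred on the end face. Now the axial push.

{"op": "arm_command", "data": {"motion": [{"x": 0,"y": 0.001,"z": -0.006,"roll": 0,"fingers": 0},{"x": 0,"y": 0,"z": -0.007,"roll": 0,"fingers": 0},{"x": 0,"y": 0,"z": -0.007,"roll": 0,"fingers": 0},{"x": 0,"y": 0,"z": -0.007,"roll": 0,"fingers": 0},{"x": 0,"y": 0,"z": -0.007,"roll": 0,"fingers": 0},{"x": 0,"y": 0,"z": -0.007,"roll": 0,"fingers": 0},{"x": 0,"y": 0,"z": -0.007,"roll": 0,"fingers": 0}]}}

```text
clock: 9.53
eef_pos: [0.5665, -0.0462, 0.0116]
tool_rot: [0.612, 0.369, -0.607, 0.346]
ft_force: [-0.5, -0.3, -0.3]
grip_width: 0.0004
```

Run:
```python
from h import *
rel([.495,.126,.012],.02);print(w2b(get_obs()['eef_pos']))
crop('t7.png')
```

```text
clk 9.5333 pos [ 0.5665 -0.0462  0.0116] yawY -0.5101290506080612 F [-0.46   -0.312  -0.3007] R [[-0.01, 0.872, -0.489], [0.031, -0.488, -0.872], [-0.999, -0.023, -0.022]]
roll -0.5301290506080614
shift [ 0.0056 -0.1464 -0.1153]
[-0.0893 -0.1242]
```

View pics/zt7.png

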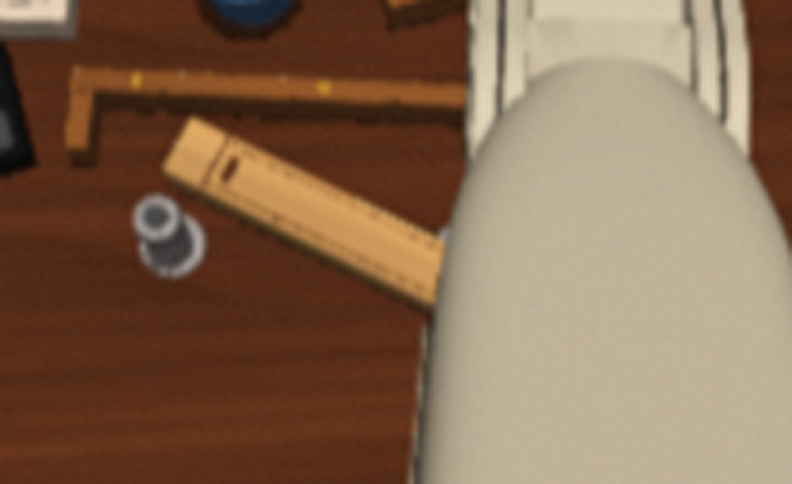

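Run:
```python
from h import *
c=load('t7.png');f=w2b(Z(c,[(193,118),(164,168),(438,241),(430,305)],.028));print(f)
d=f[0]-f[2];print('far phi',np.arctan2(d[0],d[1]));d=f[1]-f[3];print('near a',np.arctan2(d[0],d[1]))
```

```text
[[ 0.0236  0.0761]
 [-0.0077  0.0906]
 [-0.0443 -0.0709]
 [-0.0823 -0.0682]]
far phi 0.4325478674685176
near a 0.43929675643620336
```

{"op": "arm_command", "data": {"motion": [{"x": 0,"y": 0,"z": -0.007,"roll": 0,"fingers": 0},{"x": 0,"y": 0,"z": -0.007,"roll": 0,"fingers": 0},{"x": 0,"y": 0,"z": -0.006,"roll": 0,"fingers": 0},{"x": 0,"y": 0,"z": -0.006,"roll": 0,"fingers": 0},{"x": 0,"y": 0,"z": 0,"roll": 0,"fingers": 0}]}}

```text
clock: 10.0
eef_pos: [0.5816, -0.0196, 0.0123]
tool_rot: [0.613, 0.369, -0.607, 0.347]
ft_force: [-0.5, 0.1, -0.6]
grip_width: 0.0003
```

Run:
```python
from h import *
rel([.495,.126,.012],.02);print(w2b(get_obs()['eef_pos']))
crop('t8.png')
```

```text
clk 10.0 pos [ 0.5816 -0.0196  0.0123] yawY -0.5088426682317786 F [-0.4842  0.1136 -0.5534] R [[-0.009, 0.873, -0.488], [0.032, -0.487, -0.873], [-0.999, -0.023, -0.024]]
roll -0.5288426682317784
shift [ 0.0057 -0.1465 -0.0849]
[-0.0769 -0.0962]
```

View pics/zt8.png

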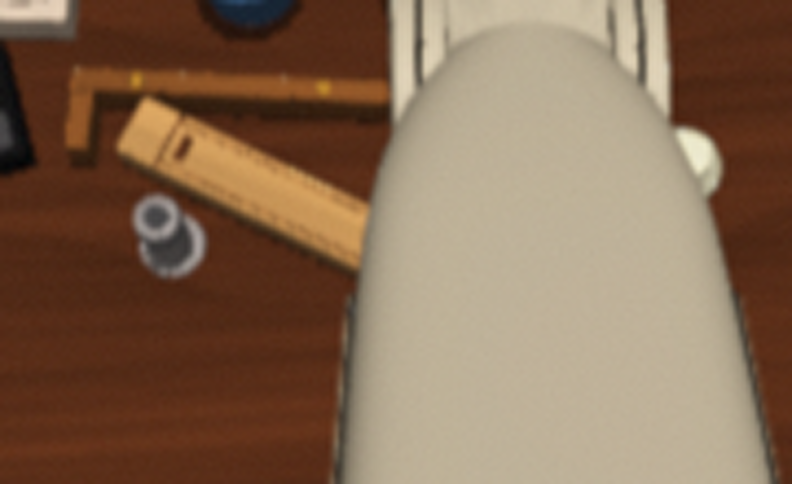

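{"op": "arm_command", "data": {"motion": [{"x": 0,"y": 0,"z": 0.01,"roll": 0,"fingers": 0},{"x": 0,"y": -0.024,"z": 0,"roll": 0,"fingers": 0},{"x": 0,"y": -0.024,"z": 0,"roll": 0,"fingers": 0},{"x": 0,"y": 0,"z": -0.02,"roll": 0,"fingers": 0},{"x": 0,"y": 0,"z": -0.02,"roll": 0,"fingers": 0},{"x": 0,"y": 0,"z": 0,"roll": 0,"fingers": 0}]}}

```text
clock: 10.55
eef_pos: [0.5487, 0.0261, 0.0133]
tool_rot: [0.613, 0.368, -0.609, 0.344]
ft_force: [1.0, -0.0, 0.7]
grip_width: 0.0002
```

Run:
```python
from h import *
rel([.495,.126,.012],.02);print(w2b(get_obs()['eef_pos']))
c=load('t8.png');f=w2b(Z(c,[(149,97),(118,150),(370,204),(357,268)],.028));print(f)
d=f[0]-f[2];a=np.arctan2(d[0],d[1]);print(a);d=f[1]-f[3];print(np.arctan2(d[0],d[1]))
a=.44;u=np.array([np.sin(a),np.cos(a)]);nn=np.array([-np.cos(a),np.sin(a)])
tn=f[0]-.22*u+.036*nn;print('tail near',tn);e=w2b(get_obs()['eef_pos'])-tn;print('tcp along u',e@u,'off',e@nn)
```

```text
clk 10.55 pos [0.5487 0.0261 0.0133] yawY -0.5148401104437338 F [ 1.0203 -0.0418  0.714 ] R [[-0.012, 0.87, -0.493], [0.031, -0.492, -0.87], [-0.999, -0.026, -0.021]]
roll -0.5348401104437337
shift [ 0.005  -0.0958 -0.0605]
[-0.1143 -0.0541]
[[ 0.0354  0.103 ]
 [ 0.002   0.1183]
 [-0.024  -0.0305]
 [-0.0625 -0.0252]]
0.41811712841481397
0.4221417559246155
tail near [-0.0909 -0.0807]
tcp along u 0.014089001658667968 off 0.03252284371134875
```

{"op": "arm_command", "data": {"motion": [{"x": 0,"y": 0.008,"z": -0.003,"roll": 0,"fingers": 0},{"x": 0,"y": 0.008,"z": -0.002,"roll": 0,"fingers": 0},{"x": 0,"y": 0.008,"z": 0,"roll": -0.03,"fingers": 0},{"x": 0,"y": 0.008,"z": 0,"roll": -0.04,"fingers": 0},{"x": 0,"y": 0.008,"z": 0,"roll": -0.04,"fingers": 0},{"x": 0,"y": 0.008,"z": 0,"roll": -0.04,"fingers": 0},{"x": 0,"y": 0.008,"z": 0,"roll": -0.04,"fingers": 0},{"x": 0,"y": 0.008,"z": 0,"roll": -0.04,"fingers": 0}]}}

```text
clock: 11.22
eef_pos: [0.6112, -0.0068, 0.0118]
tool_rot: [0.567, 0.437, -0.563, 0.413]
ft_force: [-1.0, -0.0, 0.9]
grip_width: -0.0001
```

Run:
```python
from h import *
rel([.495,.126,.012],.02);print(w2b(get_obs()['eef_pos']))
crop('t9.png')
```

```text
clk 11.2167 pos [ 0.6112 -0.0068  0.0118] yawY -0.2808264062631565 F [-1.0106 -0.0391  0.8675] R [[-0.015, 0.961, -0.278], [0.03, -0.277, -0.96], [-0.999, -0.023, -0.024]]
roll -0.3008264062631565
shift [ 0.0055 -0.1484 -0.0952]
[-0.0488 -0.0804]
```

View pics/zt9.png

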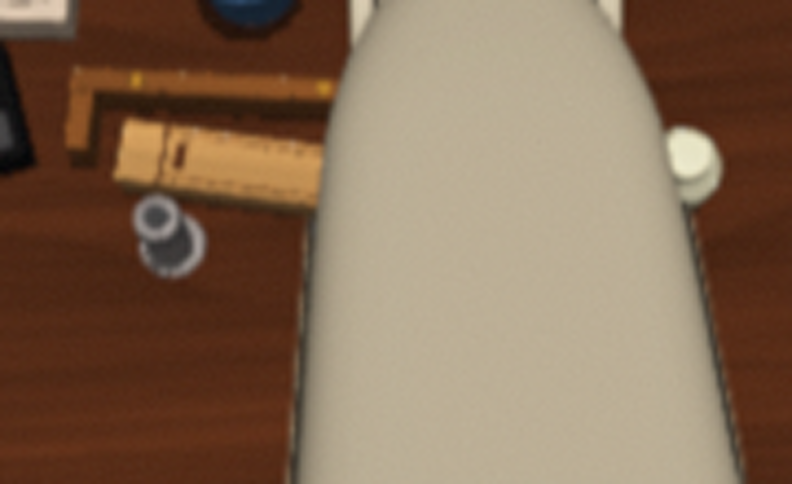

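Run:
```python
from h import *
c=load('t9.png');f=w2b(Z(c,[(125,119),(115,181),(325,145),(310,207)],.028));print(f)
d=f[0]-f[2];a=np.arctan2(d[0],d[1]);print(a);d=f[1]-f[3];print(np.arctan2(d[0],d[1]))
cc=(f[0]+f[1])/2;a=.12
for a in (.1,.15,.2): print(a,cc-.11*np.array([np.sin(a),np.cos(a)]))
```

```text
[[ 0.0212  0.1159]
 [-0.0169  0.1184]
 [ 0.0106 -0.0022]
 [-0.0274  0.0041]]
0.0891913587020308
0.09129996985024974
0.1 [-0.0089  0.0077]
0.15 [-0.0143  0.0084]
0.2 [-0.0197  0.0094]
```

{"op": "arm_command", "data": {"motion": [{"x": 0,"y": -0.009,"z": 0,"roll": 0,"fingers": 0},{"x": 0,"y": -0.009,"z": 0,"roll": -0.09,"fingers": 0},{"x": 0,"y": 0,"z": -0.022,"roll": 0,"fingers": 0},{"x": 0,"y": 0,"z": -0.022,"roll": 0,"fingers": 0},{"x": 0,"y": 0,"z": -0.022,"roll": 0,"fingers": 0},{"x": 0,"y": 0,"z": -0.022,"roll": 0,"fingers": 0},{"x": 0,"y": 0,"z": 0,"roll": 0,"fingers": 0}]}}

```text
clock: 11.85
eef_pos: [0.6098, 0.0786, 0.0134]
tool_rot: [0.551, 0.457, -0.547, 0.435]
ft_force: [0.3, -0.1, -0.2]
grip_width: -0.0002
```

Run:
```python
from h import *
p=get_obs()['eef_pos'];print(w2b(p))
rel(np.r_[b2w([-.0145,.012]),.012],-.10)
crop('t10.png')
```

```text
[-0.0588  0.0044]
clk 11.85 pos [0.6098 0.0786 0.0134] yawY -0.2056339063887151 F [ 0.3167 -0.1303 -0.1538] R [[-0.015, 0.979, -0.205], [0.028, -0.204, -0.979], [-1.0, -0.02, -0.024]]
roll -0.10563390638871506
shift [ 0.0008  0.0433 -0.0122]
```

View pics/zt10.png

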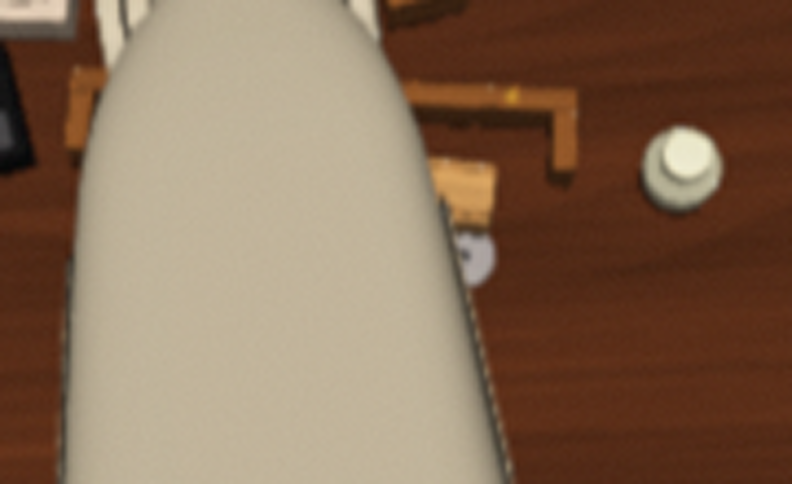

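{"op": "arm_command", "data": {"motion": [{"x": 0,"y": 0.008,"z": -0.004,"roll": -0.03,"fingers": 0},{"x": 0,"y": 0.007,"z": -0.003,"roll": -0.03,"fingers": 0},{"x": 0,"y": 0.006,"z": 0,"roll": -0.03,"fingers": 0},{"x": 0,"y": 0.006,"z": 0,"roll": -0.02,"fingers": 0},{"x": 0,"y": 0.006,"z": 0,"roll": 0,"fingers": 0},{"x": 0,"y": 0.006,"z": 0,"roll": 0,"fingers": 0}]}}

```text
clock: 12.4
eef_pos: [0.643, 0.0731, 0.0116]
tool_rot: [-0.523, -0.487, 0.525, -0.462]
ft_force: [-1.5, 0.4, 2.9]
grip_width: 0.0001
```

Run:
```python
from h import *
p=get_obs()['eef_pos'];print(w2b(p))
rel(np.r_[b2w([-.0145,.012]),.012],-.10)
crop('t11.png')
```

```text
[-0.0252  0.0022]
clk 12.4 pos [0.643  0.0731 0.0116] yawY -0.09811929900691951 F [-1.5304  0.4205  2.9127] R [[-0.026, 0.995, -0.099], [0.023, -0.098, -0.995], [-0.999, -0.029, -0.021]]
roll 0.0018807009930805751
shift [-0.0005  0.0108 -0.0098]
```

View pics/zt11.png

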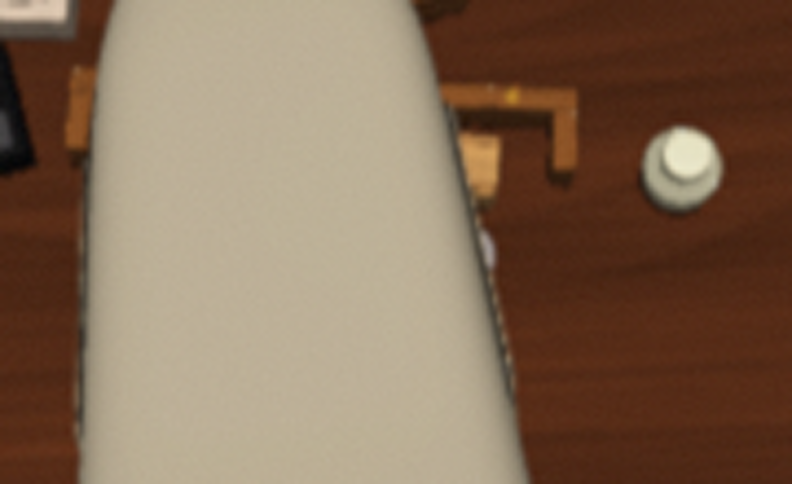

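{"op": "arm_command", "data": {"motion": [{"x": 0,"y": 0.005,"z": 0,"roll": 0,"fingers": 0},{"x": 0,"y": 0.004,"z": 0,"roll": 0,"fingers": 0},{"x": 0,"y": 0,"z": 0,"roll": 0,"fingers": 0}]}}

```text
clock: 12.7
eef_pos: [0.6538, 0.0705, 0.011]
tool_rot: [-0.523, -0.486, 0.526, -0.462]
ft_force: [-0.4, -0.4, 0.0]
grip_width: -0.0001
```

Run:
```python
from h import *
p=get_obs()['eef_pos'];print(w2b(p))
rel(np.r_[b2w([-.0145,-.08]),.012],-.10)
crop('t12.png')
c=snap('scene','s12.png');cv2.imwrite('pics/zs12.png',cv2.resize(c['frame'][180:320,220:420,::-1],None,fx=4,fy=4,interpolation=cv2.INTER_CUBIC))
```

```text
[-0.0142  0.0007]
clk 12.7 pos [0.6538 0.0705 0.011 ] yawY -0.10105728248856519 F [-0.4236 -0.3916  0.0393] R [[-0.026, 0.995, -0.101], [0.023, -0.101, -0.995], [-0.999, -0.028, -0.02]]
roll -0.001057282488565292
shift [-0.0026 -0.0003  0.0807]
```

View pics/zs12.png

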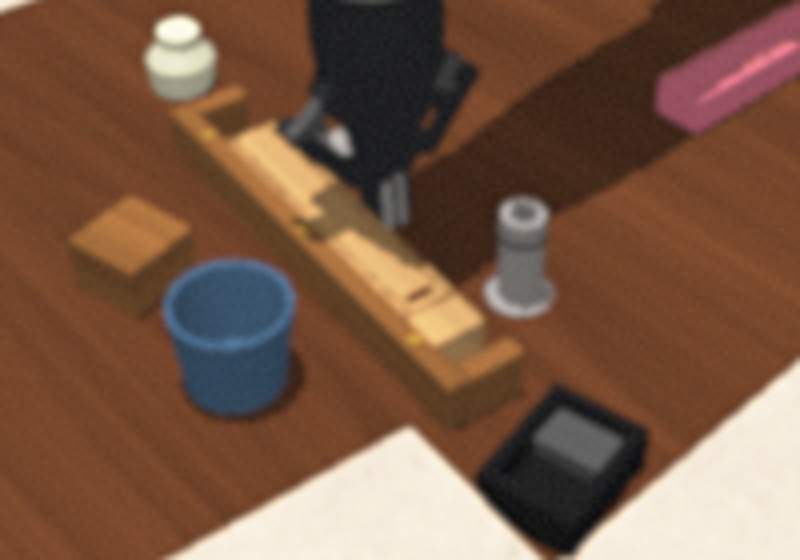

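View pics/zt12.png

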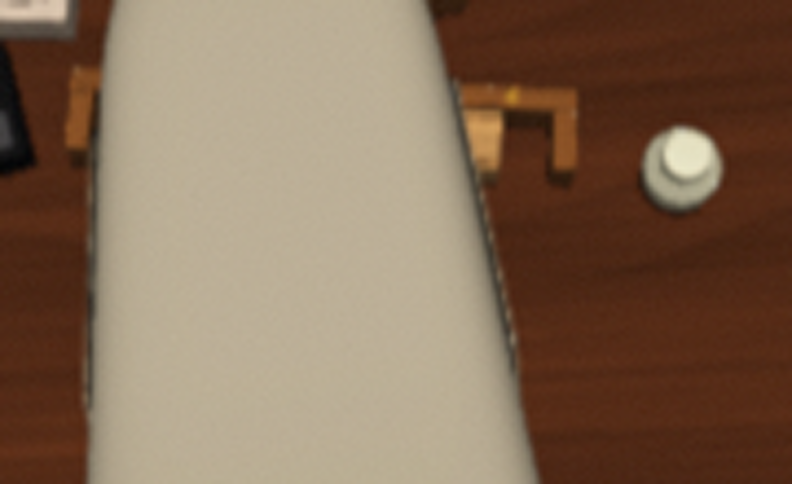

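{"op": "arm_command", "data": {"motion": [{"x": 0,"y": -0.015,"z": 0,"roll": 0,"fingers": 0},{"x": 0,"y": -0.03,"z": 0,"roll": 0,"fingers": 0},{"x": -0.03,"y": 0,"z": 0,"roll": 0,"fingers": 0},{"x": -0.03,"y": 0,"z": 0,"roll": 0,"fingers": 0},{"x": -0.02,"y": -0.02,"z": 0.03,"roll": 0,"fingers": 0},{"x": 0,"y": 0,"z": 0.04,"roll": 0,"fingers": 0},{"x": 0,"y": 0,"z": 0.04,"roll": 0,"fingers": 0},{"x": 0,"y": 0,"z": 0.04,"roll": 0,"fingers": 0},{"x": 0,"y": 0,"z": 0.04,"roll": 0,"fingers": 0},{"x": 0,"y": 0,"z": 0.04,"roll": 0,"fingers": 0}]}}

```text
clock: 13.63
eef_pos: [0.5557, -0.1528, 0.0843]
tool_rot: [-0.513, -0.494, 0.527, -0.464]
ft_force: [0.3, 0.7, -0.3]
grip_width: -0.0003
```

Run:
```python
from h import *
rel(np.r_[b2w([-.05,.05]),.1],-.10)
crop('t13.png')
```

```text
clk 13.6333 pos [ 0.5557 -0.1528  0.0843] yawY -0.08165567236918327 F [ 0.3173  0.6649 -0.2639] R [[-0.042, 0.996, -0.082], [0.017, -0.081, -0.997], [-0.999, -0.043, -0.014]]
roll 0.018344327630816837
shift [-0.0137  0.044  -0.2807]
```

View pics/zt13.png

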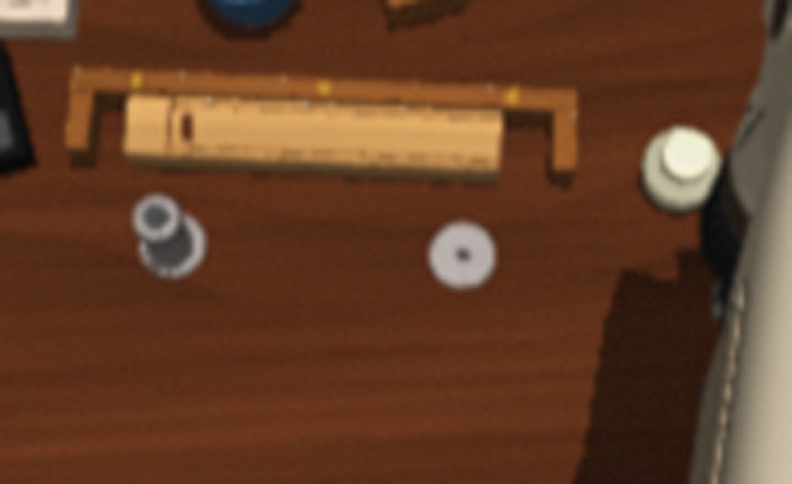

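Run:
```python
from h import *
case('t13.png',[(127,95),(502,109),(499,172),(123,157)])
c=load('t13.png');f=w2b(Z(c,[(97,90),(554,109)],.032));print('wall in',f)
```

```text
center bay [0.0175 0.0056] phi 0.00537763881914547 sides [0.0381, 0.2206, 0.0386, 0.2194]
[[ 0.036   0.116 ]
 [ 0.0374 -0.1045]
 [-0.0012 -0.1043]
 [-0.0021  0.115 ]]
wall in [[ 0.0369  0.133 ]
 [ 0.0374 -0.1348]]
```

The case measures home: x = 17.5 mm, y = 5.6 mm, 0.005 rad. I'll check the bystanders against the first picture before handing in.

Run:
```python
from h import *
snap('scene','s14.png')
a=load('scene0.png')['frame'].astype(int);b=load('s14.png')['frame'].astype(int)
cv2.imwrite('pics/cmp.png',np.vstack([a,np.abs(a-b).clip(0,255)])[:, :, ::-1][400:].astype('uint8'))
print(get_obs()['ft_force'])
```

```text
[-0.621   0.2591  0.5842]
```

View pics/s14.png

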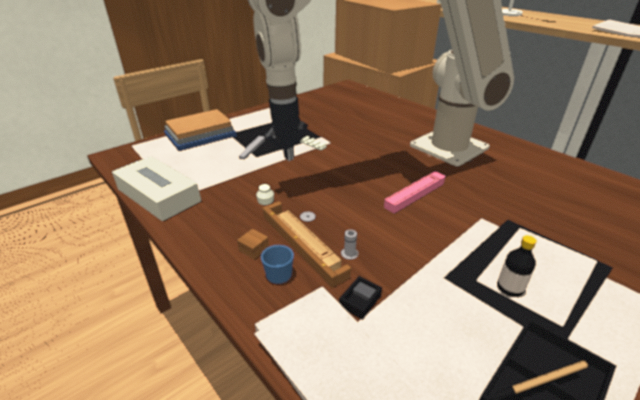

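View pics/cmp.png

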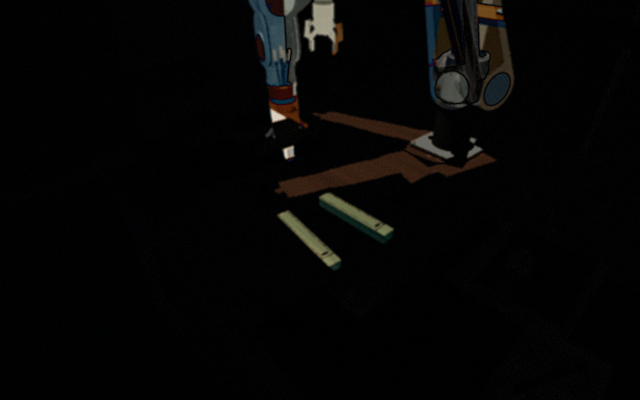

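The scene picture shows the case in the bay at (310,238). In the difference image only the case, the arm and its shadow have changed, so I'm handing in.

```bash
python3 -c "
from h import *
job_done()"
```

```text
the job is handed in; nothing more can be done
```

The brush case is home in its bay, and I handed the job in at about 13.7 s of the 69 s allowed. I used the closed fingers and pushed only:
1. Slid the case lengthwise towards −y, clear of the post.
2. Pushed its +y end forward to angle it.
3. Pushed it forward at the middle, then on its −y end, to slide the +y end behind the post.
4. Swung the −y end in.
5. Pushed at the middle until the long side met the back wall.

**Last measurement (top camera, good to about 2 mm):** the case centre was 17.5 mm in from the open side (18 mm is fully home) and 5.6 mm along from the bay's middle. Its long side was 0.005 rad off parallel to the back wall. All three are within the limits.

**Other checks:**
- Comparing the scene before and after, only the case, the arm and its shadow had changed.
- The arm was backed off and raised clear, with force readings under 1 N, which is the noise level.
- The first swing of the −y end brought the +y end back out from the wall towards the post. It did not touch the post, and the final middle push corrected it.

No check failed. I looked at force only at the end of each move, and it never went above about 4 N there, but I did not record the peaks in between.

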